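# Complete the sample kit from behind the bottles

## Robot

A 7-joint arm with a two-finger parallel gripper is mounted at the origin on a cart in front of the work surface, level with it; the furniture and walls round the work are solid. World frame = base frame: x ahead of the robot, y to its left, z up, the work surface at z = 0. Lengths are in m, angles in rad, forces in N, time in s.
With the tool pointing down it reaches from about 0.35 to 0.9 m from the base axis. Payload 8.1 kg.
Tool frame: the origin (TCP) lies midway between the tips of the shut fingers; the grasp point (between the pads) lies 19 mm behind it; z points along the fingers, x is the direction in which the jaws open and shut, and the axes are right-handed (so a half turn about z gives the same grasp; the last joint's range is limited). The gripper opens to 92 mm and grips with 3 to 60 N. Pads are 19 mm wide; open, the fingers measure 130 mm over their backs; the gripper's body (75 mm by 190 mm) begins 47 mm behind the grasp point.
Start: joints at [1.108, 0.434, 0.025, 1.573, -0.012, 1.134, -0.075], TCP at [0.22, -0.585, 0.227] pointing down, gripper open.
Joint ranges: [-2.62, 2.62], [-0.44, 2.09], [-1.27, 1.32], [0.08, 2.57], [-1.32, 4.46], [0.12, 2], [-2.74, 2.74]. Speed limits (rad/s): [2.22, 2.22, 3.01, 3.01, 3.14, 3.14, 3.14].

## Interface

Orientations are given as a rotation vector (axis times angle).
In Python, from cell import arm gives the robot as it stands.
- The arm moves only by the tool jog_arm, never from a script. Its argument "commands" is a list of rows, each an object with "translation": the shift along the tool's x, y, z in mm, a list of three; "turn": the turn, a rotation vector about the tool's x, y, z in rad, a list of three. A call has 1 to 12 rows; each row is the pose to reach, as a shift and turn from the pose commanded when the call began, along the tool's axes at that moment; what a row does not reach only later rows make up. A row lasts 1/12 s, in which the tool goes at most 41.7 mm and 7.16 degrees, less where a joint would pass 70% of its speed; a pose out of reach is approached as far as the arm can. A call with a gripper value outside its range is refused whole. "claw" is the closure, from -1 (fully open) to 1 (shut), so that 0 is half open, set as the call begins (left out, the last holds). The fingers move at their own pace and stop on an object; "grip_force" is the grip in N (left out, the last holds). Time passes only in rows, so rows that repeat a pose let the fingers close. It gives the time, the measured TCP pose, the force and the opening at its end, in the units of the state.
- arm.observe(): the state, without advancing time (a new reading comes with each control period).
- arm.get_image(name): name is "scene" or "top" or "wrist"; returns the picture (420x560x3 uint8, blue, green, red); there is no depth.
- arm.camera_info(name): a dict with "vertical_fov" (degrees; the focal length in pixels is half the picture's height over the tangent of half this angle, whatever the lens; pixels are square), "cx", "cy" (the principal point, pixels), "eye" and "rotation" of the camera in the world. Camera axes: x right, y up, looking along -z (the intrinsics and any distortion apply to the point x, -y, -z); pixel columns grow to the right and rows downward; lengths in m; the calibration is good to about 2 mm. A picture is of the moment at which its call begins: read the wrist's pose just before it. camera_info takes no time and is no camera call; for the wrist camera it gives the pose at the moment of the call.
- arm.sign_off(): hands the job in, once; it reports no verdict.
Trained networks look in the newest picture that a camera, given by its name, has taken for a name from the list of things; names that differ only in an ending like _2 or _b are one class to them, and where a whole thing is asked for, a point or a joint stands for the part that bears it (a point fixed in the world has none). Each returns a list of dicts, best first, with "confidence" (0 to 1); they miss things now and then, are a little off and sometimes report something else, mostly with a low value. They report only what shows in the picture. A call takes as long as a camera call.
- arm.trace(camera, query): "region" (420x560 bool, what is visible of it) and "box" ([left, top, width, height] in pixels, round what is visible of it).
- arm.landmark_of(camera, query): "at" ([column, row] in pixels: a listed point, or the origin of a listed thing).
The state is a dict: "clock": time; "joints": joint angles; "dq": joint speeds; "joint_efforts": joint torques, N m; "position": TCP position; "ee_rot": TCP orientation; "force": force on the tool from outside, world axes, zero at the start; "ft_torque": the same for the moment, N m; "width": opening from 0.0 (shut) to 1.0 (fully open).
Only numpy, scipy, OpenCV 4.12 (cv2) and the standard library are available. Lean on these libraries where they do the work, as an engineer would, in place of code of your own. Each camera call takes 0.05 s, during which the arm holds its last target. There are 200 camera calls.

## Task

First clear both bottles off the front of the stock rack and stand them on the black side mat, then fetch the red-capped and the black-capped vial from behind them and stand each in the kit tray compartment whose floor has its cap's colour; the kit already has its blue vial, so leave both blue vials where they are. Once both vials are in the kit, put each bottle back on the very spot of the rack it came from. Keep everything upright.

Things in the scene. Friction and masses are not known exactly. Their poses are not given: they have to be found in the camera images.
- stock_rack: fixed white tray, 130 (x) by 236 mm (y), deck 6 mm up, aluminium rim 11 mm high. Origin: centre of underside; x away from the robot (turned up to 0.2 rad), y left. Grey discs mark the seats: bottles in front at x = -30, y = +50 and -50 mm, vials behind at x = +28, y = +72, 0, -72 mm; either bottle and any vial may be on any seat of its row, a few mm off centre.
- white_cap_bottle: smaller white plastic bottle with a white screw cap, 48 mm body diameter, 107 mm tall, 90 g. The cap is 32 mm in diameter from 87 to 107 mm up and can be gripped. Starts on a front seat of the rack; both bottles stand too near the vials to leave room for a gripper there. Origin at the centre of the underside, z up.
- grey_cap_bottle: taller clear bottle with a grey screw cap, 58 mm body diameter, 152 mm tall, 260 g. The cap is 35 mm in diameter from 130 to 152 mm up; grip it there. Starts on the other front seat of the rack. Origin at the centre of the underside, z up.
- red_vial: glass vial with a red cap, on a back seat of the rack; to go into the kit's red compartment. 25 mm diameter (0 to 48 mm up), 54 mm tall with its screw cap (21 mm diameter), about 22 g; grip the glass body or cap. Origin at the centre of the underside, z up.
- black_vial: glass vial with a black cap, on a back seat of the rack; to go into the kit's black compartment. 25 mm diameter (0 to 48 mm up), 54 mm tall with its screw cap (21 mm diameter), about 22 g; grip the glass body or cap. Origin at the centre of the underside, z up.
- spare_blue_vial: glass vial with a blue cap, on a back seat of the rack: a duplicate, to be left there. 25 mm diameter (0 to 48 mm up), 54 mm tall with its screw cap (21 mm diameter), about 22 g; grip the glass body or cap. Origin at the centre of the underside, z up.
- kit_blue_vial: the same kind of blue-capped vial, already in the kit's blue (middle) compartment; leave it there. 25 mm diameter (0 to 48 mm up), 54 mm tall with its screw cap (21 mm diameter), about 22 g; grip the glass body or cap. Origin at the centre of the underside, z up.
- kit_tray: fixed white tray, 58 (x) by 190 mm (y), floor 4 mm up, walls 4 mm thick and 14 mm high. Origin: centre of underside; x away from the robot (turned up to 0.35 rad), y left. Three compartments in a row, each 50 (x) by 58 mm (y) inside: red floor centred at y = +62 mm, blue at 0, black at -62 mm.
- side_mat: fixed black rubber mat, 120 mm (x) by 200 mm (y), 4 mm thick, empty at the start: the side area for the bottles. Origin at the centre of its underside, x away from the robot (turned up to 0.25 rad).

How it is judged:
By the outcome, as a careful person would: the job done as asked, in the order asked, and still so for the second after the job is handed in, with the robot touching nothing.
It also fails if it takes over 136 s, if anything falls off the work surface, if the arm or the gripper's body presses on something with over 40 N, if the wrist force passes 120 N, or if a joint passes its speed limit or range.

## Working session

There is one attempt and no reset: what is moved stays moved. The work goes in short steps, Python scripts to look and compute and a tool call to move; the robot and the scene stay as the last step left them, time stands still between calls to the robot, and variables do not carry over. Pictures are saved under pics/ and viewed, about 12 in all and at most 16, crops included, and the job is handed in when it is done.

Besides the shell and the picture viewer there is one more tool, called by a JSON object that holds its "method" and its "body". jog_arm: Moves the arm, as the interface text tells. Its arguments: {"type":"object","properties":{"commands":{"type":"array","items":{"type":"object","properties":{"translation":{"type":"array","items":{"type":"number"}},"turn":{"type":"array","items":{"type":"number"}}}}},"claw":{"type":"number"},"grip_force":{"type":"number"}},"required":["commands"]}

```bash
ls; mkdir -p pics
python3 - <<'E'
from cell import arm
import cv2,numpy as np
print(arm.observe())
for c in ("scene","top","wrist"):
    print(c,arm.camera_info(c))
a=arm.get_image("top");b=arm.get_image("scene")
cv2.imwrite("pics/a.png",a);cv2.imwrite("pics/b.png",b)
for n in "stock_rack white_cap_bottle grey_cap_bottle red_vial black_vial spare_blue_vial kit_tray side_mat".split():
  for c in ("top","scene"):
    print(n,c,[(np.round(d["at"],1),round(d["confidence"],2)) for d in arm.landmark_of(c,n)])
E
```

```text
pics
{'clock': 0.0, 'joints': array([ 1.10842585,  0.43520119,  0.02496874,  1.57408596, -0.01162031,
        1.13397349, -0.07511278]), 'dq': array([-1.73439009e-03, -4.29480811e-04, -1.25738584e-04,  1.76199745e-03,
       -1.18908336e-04, -1.38421269e-03,  3.11825646e-05]), 'joint_efforts': array([ 1.61364427e-03, -6.67864537e+01,  9.86200422e-01, -3.14470553e+01,
       -6.04863628e-02,  4.29254025e-02,  2.14150327e-04]), 'position': array([ 0.21981812, -0.58453706,  0.22596275]), 'ee_rot': array([-2.58234063e+00,  1.78781965e+00,  2.06613432e-03]), 'force': array([ 0.21777337, -0.44057213, -0.20656861]), 'ft_torque': array([ 0.04045902, -0.00149139,  0.01250796]), 'width': 0.9968070335232423}
scene {'vertical_fov': 45.68840532422985, 'cx': 283.1476103276043, 'cy': 208.5874475700743, 'eye': array([0.71064898, 0.62369782, 1.20452802]), 'rotation': array([0.12523925, 0.6886854 , 2.65763252])}
top {'vertical_fov': 51.052467222933124, 'cx': 280.67876070848513, 'cy': 215.2746029500125, 'eye': array([0.25064016, 0.04364002, 1.20997701]), 'rotation': array([ 0.14371743, -0.14285631, -1.
[... 492 characters left out ...]
216.1]), 0.91)]
grey_cap_bottle scene [(array([291.4, 230.5]), 0.67), (array([280.3, 246.9]), 0.49)]
red_vial top [(array([265. , 216.7]), 0.66), (array([283. , 196.5]), 0.56)]
red_vial scene [(array([264.8, 227.3]), 0.54)]
black_vial top [(array([263.1, 214.5]), 0.68), (array([306.9, 188.4]), 0.58), (array([282.2, 194.9]), 0.5), (array([381.5, 221.9]), 0.31)]
black_vial scene [(array([250. , 206.3]), 0.71)]
spare_blue_vial top [(array([254.3, 201.9]), 0.6)]
spare_blue_vial scene [(array([279.9, 247.7]), 0.48)]
kit_tray top [(array([380. , 222.5]), 0.66)]
kit_tray scene [(array([254.2, 144.4]), 0.59)]
side_mat top [(array([192. , 197.3]), 0.68)]
side_mat scene [(array([305.3, 312.7]), 0.93)]
```

Run:
```python
import cv2,numpy as np
a=cv2.imread("pics/a.png");b=cv2.imread("pics/b.png")
A=cv2.resize(a[140:280,140:440],(800,373),interpolation=cv2.INTER_CUBIC)
cv2.imwrite("pics/a2.png",A);
B=cv2.resize(b[100:360,170:390],(507,600),interpolation=cv2.INTER_CUBIC)
cv2.imwrite("pics/b2.png",B)
```

```text
(no output)
```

View pics/a.png

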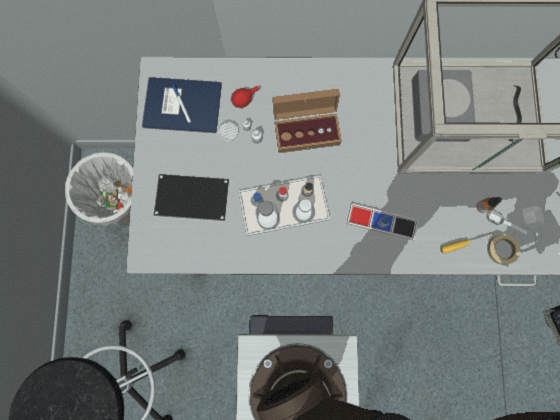

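View pics/b2.png

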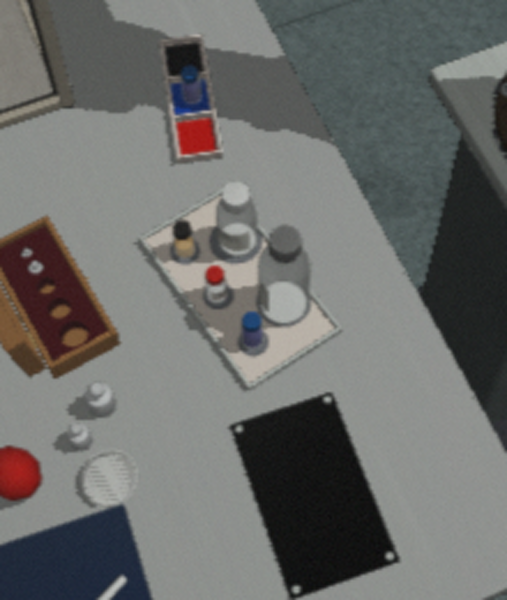

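The top view shows the rack at about (284,205), the mat at (192,197) on the left, and the kit at (381,221) on the right, with red left, blue in the middle and black right. The grey-cap bottle is on the left front seat at (267,215) and the white-cap one on the right at (305,207). The back row from the left is blue, red, black.

```bash
cat > h.py <<'E'
from cell import arm
import cv2,numpy as np
from scipy.spatial.transform import Rotation as R
def ray(c,uv):
    i=arm.camera_info(c) if isinstance(c,str) else c
    f=210/np.tan(np.radians(i["vertical_fov"])/2)
    uv=np.atleast_2d(np.asarray(uv,float))
    d=np.c_[(uv[:,0]-i["cx"])/f,-(uv[:,1]-i["cy"])/f,-np.ones(len(uv))]
    return i["eye"],R.from_rotvec(i["rotation"]).apply(d)
def onz(c,uv,z):
    e,d=ray(c,uv); return e+d*((z-e[2])/d[:,2])[:,None]
def proj(c,P):
    i=arm.camera_info(c) if isinstance(c,str) else c
    f=210/np.tan(np.radians(i["vertical_fov"])/2)
    q=R.from_rotvec(i["rotation"]).inv().apply(np.atleast_2d(P)-i["eye"])
    return np.c_[i["cx"]-f*q[:,0]/q[:,2],i["cy"]+f*q[:,1]/q[:,2]]
def tri(obs):
    A=np.zeros((3,3));b=np.zeros(3)
    for c,uv in obs:
        e,d=ray(c,uv);d=d[0]/np.linalg.norm(d[0]);M=np.eye(3)-np.outer(d,d);A+=M;b+=M@e
    return np.linalg.solve(A,b)
def delta(target,yaw,s=None):
    """TCP target (m), jaw-axis yaw in world, tool down -> translation mm in tool axes, turn rotvec (tool axes), from measured pose"""
    s=s or arm.observe();R0=R.from_rotvec(s["ee_rot"])
    best=None
    for k in (-1,0,1):
        y=yaw+k*np.pi
        R1=R.from_matrix(np.c_[[np.cos(y),np.sin(y),0],[np.sin(y),-np.cos(y),0],[0,0,-1]])
        t=(R0.inv()*R1).as_rotvec()
        if best is None or np.linalg.norm(t)<np.linalg.norm(best): best=t
    return np.round(R0.inv().apply(np.asarray(target)-s["position"])*1000,1),np.round(best,3)
E
python3 - <<'E'
from h import *
arm.get_image("top");arm.get_image("scene")
for n,z in (("stock_rack",.011),("kit_tray",.014),("side_mat",.004)):
  for c in ("top","scene"):
    r=arm.trace(c,n)
    if not r: print(n,c,"none");continue
    m=r[0]["region"].astype(np.uint8); k,_=cv2.findContours(m,cv2.RETR_EXTERNAL,cv2.CHAIN_APPROX_NONE)
    k=max(k,key=cv2.contourArea)[:,0]
    P=onz(c,k,z)[:,:2].astype(np.float32)
    (cx,cy),(w,h),a=cv2.minAreaRect(P*1000)
    print(n,c,round(r[0]["confidence"],2),round(cx),round(cy),round(w),round(h),round(a,1))
im={c:arm.get_image(c) for c in("top","scene")}
hsv={c:cv2.cvtColor(v,cv2.COLOR_BGR2HSV) for c,v in im.items()}
for n in "white_cap_bottle grey_cap_bottle red_vial black_vial spare_blue_vial kit_blue_vial".split():
  for c in im:
    print(n,c,[(d["box"],round(d["confidence"],2)) for d in arm.trace(c,n)][:3])
E
```

```text
stock_rack top 0.66 502 37 132 238 10.6
stock_rack scene 0.85 506 40 130 239 12.0
kit_tray top 0.57 455 -236 192 61 76.6
kit_tray scene 0.8 459 -231 198 58 75.9
side_mat top 0.64 525 297 199 120 86.1
side_mat scene 0.87 528 299 201 120 85.7
white_cap_bottle top [([295.6, 198.4, 15.0, 23.4], 0.81)]
white_cap_bottle scene [([259.7, 177.6, 23.2, 31.4], 0.85)]
grey_cap_bottle top [([257.4, 200.0, 21.3, 29.5], 0.69)]
grey_cap_bottle scene [([280.3, 198.7, 24.1, 38.6], 0.68)]
red_vial top [([276.9, 186.1, 7.8, 13.6], 0.54), ([347.9, 202.0, 70.4, 36.7], 0.4)]
red_vial scene [([257.9, 215.4, 13.1, 15.8], 0.72)]
black_vial top []
black_vial scene [([242.0, 196.1, 11.9, 14.2], 0.49)]
spare_blue_vial top [([250.0, 192.6, 9.8, 10.3], 0.65)]
spare_blue_vial scene [([276.6, 234.5, 8.6, 19.5], 0.65)]
kit_blue_vial top [([377.1, 215.2, 12.1, 8.4], 0.49), ([347.4, 202.7, 68.9, 37.3], 0.25)]
kit_blue_vial scene [([245.8, 128.0, 12.7, 17.7], 0.67)]
```

Run:
```python
from h import *
s=arm.observe();print(R.from_rotvec(s["ee_rot"]).as_matrix().round(3))
print(delta([.45,.08,.27],.197))
```

```text
[[ 0.352 -0.936 -0.   ]
 [-0.936 -0.352 -0.   ]
 [ 0.     0.    -1.   ]]
(array([-541.5, -449.3,  -43.3]), array([ 0.   , -0.   , -1.408]))
```

{"method": "jog_arm", "body": {"commands": [{"translation": [-31,-26,-25],"turn": [0,0,-0.11]},{"translation": [-62,-52,-43],"turn": [0,0,-0.22]},{"translation": [-93,-77,-43],"turn": [0,0,-0.33]},{"translation": [-124,-103,-43],"turn": [0,0,-0.44]},{"translation": [-155,-129,-43],"turn": [0,0,-0.55]},{"translation": [-186,-154,-43],"turn": [0,0,-0.66]},{"translation": [-217,-180,-43],"turn": [0,0,-0.77]},{"translation": [-248,-206,-43],"turn": [0,0,-0.88]},{"translation": [-279,-231,-43],"turn": [0,0,-0.99]},{"translation": [-310,-257,-43],"turn": [0,0,-1.1]},{"translation": [-341,-283,-43],"turn": [0,0,-1.21]},{"translation": [-372,-309,-43],"turn": [0,0,-1.32]}], "claw": -1, "grip_force": 30}}

```text
clock: 3.0
position: [0.3785, -0.1262, 0.2701]
ee_rot: [3.136, 0.179, 0.001]
force: [1.6, 0.5, 0.1]
width: 0.998
```

Run:
```python
from h import *
print(arm.observe()["position"]);print(delta([.45,.08,.27],.197))
```

```text
[ 0.37847551 -0.12619419  0.27010751]
(array([  94.5, -196.7,   -0. ]), array([ 0.001, -0.001, -0.083]))
```

{"method": "jog_arm", "body": {"commands": [{"translation": [17,-35,0],"turn": [0,0,-0.04]},{"translation": [34,-70,0],"turn": [0,0,-0.083]},{"translation": [50,-105,0],"turn": [0,0,-0.083]},{"translation": [67,-140,0],"turn": [0,0,-0.083]},{"translation": [84,-175,0],"turn": [0,0,-0.083]},{"translation": [95,-197,0],"turn": [0,0,-0.083]},{"translation": [95,-197,0],"turn": [0,0,-0.083]}]}}

```text
clock: 3.58
position: [0.4524, 0.084, 0.2702]
ee_rot: [-3.123, -0.311, -0.003]
force: [0.9, 0.4, 0.1]
width: 1.0
```

Run:
```python
from h import *
i=arm.camera_info("wrist");im=arm.get_image("wrist");cv2.imwrite("pics/w1.png",im)
print(arm.observe()["position"],i["eye"])
seats=dict(grey=(465,82,158),white=(484,-16,113),blue=(517,115,60),red=(531.5,44,60),black=(546,-27,60))
for n,p in seats.items(): print(n,proj(i,np.array(p)/1000).round())
```

```text
[0.45167154 0.08102405 0.26983245] [0.4361813  0.16043384 0.42726988]
grey [[295. 208.]]
white [[291. 296.]]
blue [[350. 156.]]
red [[346. 226.]]
black [[343. 289.]]
```

View pics/w1.png

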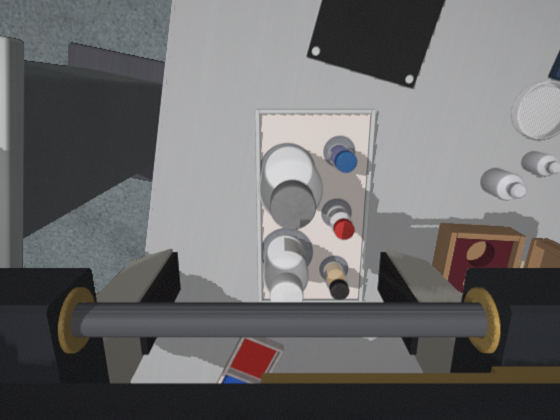

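The wrist view shows the grey cap top at (294,207), within 1 px of the prediction. The vial caps are at blue (347,160), red (344,229) and black (339,289), 3–5 px off nominal.

Run:
```python
from h import *
i=arm.camera_info("wrist")
p=onz(i,[294,207],.158)[0];print(p)
print("vials",onz(i,[[347,160],[344,229],[339,289]],.060).round(4))
print(delta([p[0],p[1],.128],.197))
```

```text
[0.4632733  0.07928299 0.158     ]
vials [[ 0.5141  0.1078  0.06  ]
 [ 0.5288  0.0375  0.06  ]
 [ 0.5405 -0.0309  0.06  ]]
(array([ 11. ,   4.2, 141.8]), array([-0.001, -0.001, -0.   ]))
```

{"method": "jog_arm", "body": {"commands": [{"translation": [11,4,0],"turn": [0,0,0]},{"translation": [11,4,30],"turn": [0,0,0]},{"translation": [11,4,60],"turn": [0,0,0]},{"translation": [11,4,90],"turn": [0,0,0]},{"translation": [11,4,115],"turn": [0,0,0]},{"translation": [11,4,132],"turn": [0,0,0]},{"translation": [11,4,142],"turn": [0,0,0]},{"translation": [11,4,142],"turn": [0,0,0]},{"translation": [11,4,142],"turn": [0,0,0]}]}}

```text
clock: 4.38
position: [0.4633, 0.0755, 0.1279]
ee_rot: [3.127, 0.299, -0.0]
force: [0.7, -0.1, -0.3]
width: 0.998
```

{"method": "jog_arm", "body": {"commands": [{"translation": [0,0,0],"turn": [0,0,0]},{"translation": [0,0,0],"turn": [0,0,0]},{"translation": [0,0,0],"turn": [0,0,0]},{"translation": [0,0,0],"turn": [0,0,0]},{"translation": [0,0,0],"turn": [0,0,0]},{"translation": [0,0,0],"turn": [0,0,0]},{"translation": [0,0,0],"turn": [0,0,0]},{"translation": [0,0,0],"turn": [0,0,0]},{"translation": [0,0,0],"turn": [0,0,0]},{"translation": [0,0,0],"turn": [0,0,0]}], "claw": 1, "grip_force": 30}}

```text
clock: 5.22
position: [0.4631, 0.0764, 0.1278]
ee_rot: [-3.127, -0.301, -0.001]
force: [1.0, 0.2, -0.1]
width: 0.446
```

Run:
```python
from h import *
s=arm.observe();print(s)
```

```text
{'clock': 5.2167, 'joints': array([ 0.22494459,  0.37859694, -0.63360793,  2.0236041 ,  0.30098431,
        0.83027917, -0.3884181 ]), 'dq': array([ 7.20158567e-04, -1.16884771e-04, -1.19817166e-04,  4.92196277e-05,
       -4.98884255e-04,  1.63468785e-03,  1.34794890e-03]), 'joint_efforts': array([-1.36332201e-03, -4.95634747e+01, -6.44026324e+00, -2.38334262e+01,
       -1.90343969e-01,  4.15176647e-01,  4.51773667e-03]), 'position': array([0.46312684, 0.07638766, 0.12775599]), 'ee_rot': array([-3.12700803e+00, -3.01055378e-01, -6.28833950e-04]), 'force': array([ 1.03237973,  0.23474056, -0.12006019]), 'ft_torque': array([ 0.04343331, -0.3794215 , -0.02115013]), 'width': 0.44586049207693934}
```

{"method": "jog_arm", "body": {"commands": [{"translation": [0,0,0],"turn": [0,0,0]},{"translation": [0,0,0],"turn": [0,0,0]},{"translation": [0,0,0],"turn": [0,0,0]},{"translation": [0,0,0],"turn": [0,0,0]},{"translation": [0,0,0],"turn": [0,0,0]}]}}

```text
clock: 5.63
position: [0.463, 0.0763, 0.1278]
ee_rot: [-3.127, -0.301, -0.0]
force: [1.4, 0.1, 0.7]
width: 0.446
```

Run:
```python
from h import *
s=arm.observe();print(s["force"],s["ft_torque"],s["position"],s["width"])
i=arm.camera_info("wrist");im=arm.get_image("wrist");cv2.imwrite("pics/w2.png",im)
```

```text
[1.36681397 0.14497208 0.69837424] [ 0.05344628 -0.4625308   0.03370659] [0.46301995 0.07631649 0.12776725] 0.44580632658731484
```

View pics/w2.png

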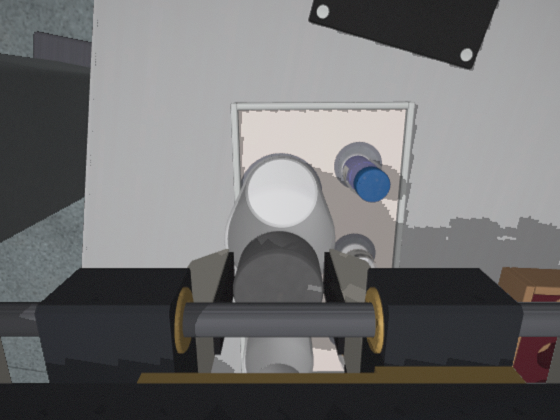

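{"method": "jog_arm", "body": {"commands": [{"translation": [0,0,-8],"turn": [0,0,0]},{"translation": [0,0,-18],"turn": [0,0,0]},{"translation": [0,0,-32],"turn": [0,0,0]},{"translation": [0,0,-48],"turn": [0,0,0]},{"translation": [0,0,-65],"turn": [0,0,0]},{"translation": [0,0,-80],"turn": [0,0,0]},{"translation": [0,0,-90],"turn": [0,0,0]},{"translation": [0,0,-90],"turn": [0,0,0]},{"translation": [0,0,-90],"turn": [0,0,0]}]}}

```text
clock: 6.43
position: [0.4629, 0.0762, 0.218]
ee_rot: [3.127, 0.301, 0.001]
force: [0.4, -0.4, -4.3]
width: 0.449
```

Run:
```python
from h import *
s=arm.observe();print(s["force"],s["ft_torque"],s["position"],s["width"])
print(delta([.530,.353,.218],-.07))
```

```text
[ 0.35811025 -0.41330563 -4.29811602] [-0.1073551  -0.06972468  0.05136861] [0.46288388 0.07619591 0.21799729] 0.4493552801486302
(array([ 118.6, -258.9,   -0. ]), array([ 0.   , -0.001,  0.262]))
```

{"method": "jog_arm", "body": {"commands": [{"translation": [5,-10,0],"turn": [0,0,0.02]},{"translation": [13,-29,0],"turn": [0,0,0.04]},{"translation": [24,-53,0],"turn": [0,0,0.06]},{"translation": [38,-83,0],"turn": [0,0,0.09]},{"translation": [53,-115,0],"turn": [0,0,0.12]},{"translation": [68,-148,0],"turn": [0,0,0.15]},{"translation": [82,-180,0],"turn": [0,0,0.18]},{"translation": [95,-208,0],"turn": [0,0,0.21]},{"translation": [106,-231,0],"turn": [0,0,0.24]},{"translation": [114,-249,0],"turn": [0,0,0.262]},{"translation": [119,-259,0],"turn": [0,0,0.262]},{"translation": [119,-259,0],"turn": [0,0,0.262]}]}}

```text
clock: 7.43
position: [0.5293, 0.3556, 0.2162]
ee_rot: [-3.14, 0.104, 0.003]
force: [0.4, 0.5, -2.7]
width: 0.448
```

{"method": "jog_arm", "body": {"commands": [{"translation": [0,0,8],"turn": [0,0,0]},{"translation": [0,0,22],"turn": [0,0,0]},{"translation": [0,0,40],"turn": [0,0,0]},{"translation": [0,0,56],"turn": [0,0,0]},{"translation": [0,0,69],"turn": [0,0,0]},{"translation": [0,0,78],"turn": [0,0,0]},{"translation": [0,0,84],"turn": [0,0,0]},{"translation": [0,0,88],"turn": [0,0,0]},{"translation": [0,0,90],"turn": [0,0,0]},{"translation": [0,0,91],"turn": [0,0,0]},{"translation": [0,0,91],"turn": [0,0,0]}]}}

```text
clock: 8.35
position: [0.5305, 0.3535, 0.1271]
ee_rot: [-3.139, 0.11, -0.001]
force: [-0.2, -0.3, -3.5]
width: 0.442
```

Run:
```python
from h import *
s=arm.observe();print(s["force"],s["ft_torque"],s["position"],s["width"])
print(delta([.530,.353,.126],-.07))
im=arm.get_image("scene");cv2.imwrite("pics/s3.png",cv2.resize(im[180:420,200:440],(600,600)))
```

```text
[-0.16542376 -0.28132541 -3.4959977 ] [-0.06334405 -0.0545887  -0.03379759] [0.53053316 0.35347595 0.12713154] 0.4415579073010236
(array([-0.5,  0.5,  1.1]), array([-0.001, -0.001, -0.   ]))
```

View pics/s3.png

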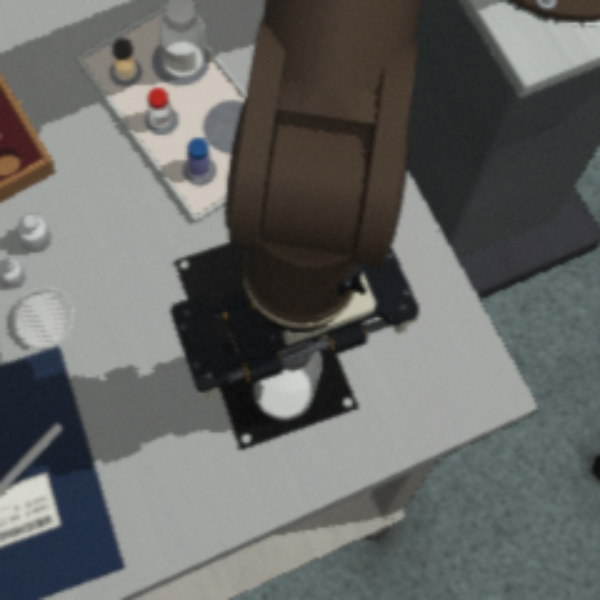

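The grey bottle is upright over the far end of the mat and its rack seat is empty. I'll lower the last millimetres and release.

{"method": "jog_arm", "body": {"commands": [{"translation": [0,0,1],"turn": [0,0,0]},{"translation": [0,0,2],"turn": [0,0,0]},{"translation": [0,0,2],"turn": [0,0,0]},{"translation": [0,0,2],"turn": [0,0,0]}]}}

```text
clock: 8.73
position: [0.5309, 0.3537, 0.1257]
ee_rot: [-3.139, 0.11, -0.002]
force: [0.4, -0.8, 4.5]
width: 0.446
```

Contact, upward force. Release and rise.

{"method": "jog_arm", "body": {"commands": [{"translation": [0,0,0],"turn": [0,0,0]},{"translation": [0,0,0],"turn": [0,0,0]},{"translation": [0,0,0],"turn": [0,0,0]},{"translation": [0,0,0],"turn": [0,0,0]},{"translation": [0,0,0],"turn": [0,0,0]},{"translation": [0,0,-15],"turn": [0,0,0]},{"translation": [0,0,-45],"turn": [0,0,0]},{"translation": [0,0,-75],"turn": [0,0,0]},{"translation": [0,0,-105],"turn": [0,0,0]},{"translation": [0,0,-120],"turn": [0,0,0]},{"translation": [0,0,-120],"turn": [0,0,0]}], "claw": -1}}

```text
clock: 9.65
position: [0.5314, 0.3549, 0.249]
ee_rot: [-3.136, 0.11, -0.008]
force: [0.3, 0.8, -0.6]
width: 1.0
```

Run:
```python
from h import *
s=arm.observe();print(s["force"],s["position"],s["width"])
print(delta([.482,-.02,.246],.197)); print(delta([.475,.03,.246],.197))
```

```text
[ 0.31262619  0.753307   -0.60402065] [0.53143402 0.35485383 0.248979  ] 0.9999487694393271
(array([-23.1, 377.4,   1.2]), array([-0.004, -0.005, -0.267]))
(array([-33.6, 328. ,   1.4]), array([-0.004, -0.005, -0.267]))
```

{"method": "jog_arm", "body": {"commands": [{"translation": [-3,30,0],"turn": [0,0,-0.03]},{"translation": [-6,68,0],"turn": [0,0,-0.06]},{"translation": [-9,106,0],"turn": [0,0,-0.09]},{"translation": [-12,145,0],"turn": [0,0,-0.12]},{"translation": [-15,184,0],"turn": [0,0,-0.15]},{"translation": [-17,223,0],"turn": [0,0,-0.18]},{"translation": [-19,262,0],"turn": [0,0,-0.21]},{"translation": [-21,300,0],"turn": [0,0,-0.24]},{"translation": [-22,335,0],"turn": [0,0,-0.267]},{"translation": [-23,365,0],"turn": [0,0,-0.267]},{"translation": [-23,372,0],"turn": [0,0,-0.267]},{"translation": [-23,372,0],"turn": [0,0,-0.267]}]}}

```text
clock: 10.65
position: [0.4806, -0.0193, 0.2439]
ee_rot: [3.126, 0.301, -0.003]
force: [-0.0, 0.5, 0.5]
width: 1.001
```

Run:
```python
from h import *
i=arm.camera_info("wrist");im=arm.get_image("wrist");cv2.imwrite("pics/w3.png",im)
s=arm.observe();print(s["position"],s["width"])
print(proj(i,np.array([[.484,-.016,.113],[.5144,.108,.06],[.5288,.0375,.06],[.5405,-.031,.06],[.465,.082,.0065]])).round())
for n in ("white_cap_bottle","red_vial","black_vial","spare_blue_vial"):
  print(n,[(d["box"],round(d["confidence"],2)) for d in arm.trace("wrist",n)][:2],[(np.round(d["at"]),round(d["confidence"],2)) for d in arm.landmark_of("wrist",n)][:2])
```

```text
[ 0.48094485 -0.01695128  0.24414146] 0.9981829979337443
[[285. 192.]
 [349.  40.]
 [345. 128.]
 [340. 203.]
 [284.  65.]]
white_cap_bottle [([253.0, 147.6, 51.0, 63.7], 0.57)] [(array([282., 166.]), 0.63)]
red_vial [([325.7, 110.0, 35.0, 30.8], 0.68)] [(array([340., 124.]), 0.66)]
black_vial [([326.2, 177.9, 29.0, 37.5], 0.64)] []
spare_blue_vial [([324.5, 25.4, 36.9, 36.4], 0.7), ([325.8, 178.1, 28.0, 36.0], 0.41)] [(array([340.,  47.]), 0.66)]
```

View pics/w3.png

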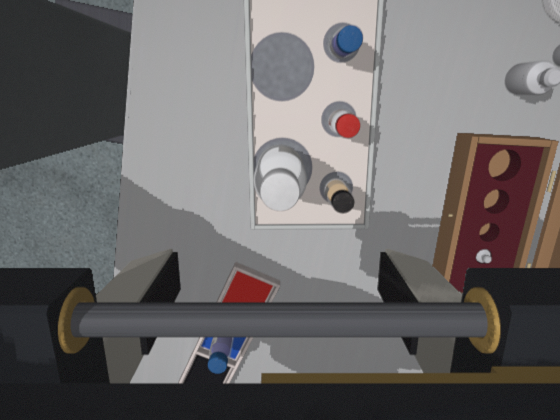

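The white cap top is at (280,190), the blue cap at (349,39), red at (347,125) and black at (342,201). All are within 3–5 px of my estimates.

Run:
```python
from h import *
i=arm.camera_info("wrist")
p=onz(i,[280,190],.113)[0];print(p);print(onz(i,[[349,39],[347,125],[342,201]],.06).round(4)[:,:2], onz(i,[[282,66]],.006))
print(delta([p[0],p[1],.084],.197))
```

```text
[ 0.4812344  -0.01153786  0.113     ]
[[ 0.5146  0.1133]
 [ 0.5305  0.045 ]
 [ 0.5434 -0.0239]] [[0.46406893 0.08484579 0.006     ]]
(array([  0.6,  -3.8, 160.7]), array([-0.   , -0.   ,  0.002]))
```

{"method": "jog_arm", "body": {"commands": [{"translation": [1,-4,15],"turn": [0,0,0]},{"translation": [1,-4,50],"turn": [0,0,0]},{"translation": [1,-4,85],"turn": [0,0,0]},{"translation": [1,-4,115],"turn": [0,0,0]},{"translation": [1,-4,140],"turn": [0,0,0]},{"translation": [1,-4,155],"turn": [0,0,0]},{"translation": [1,-4,161],"turn": [0,0,0]},{"translation": [1,-4,161],"turn": [0,0,0]},{"translation": [1,-4,161],"turn": [0,0,0]}]}}

```text
clock: 11.85
position: [0.482, -0.0117, 0.0843]
ee_rot: [-3.126, -0.31, -0.001]
force: [0.5, -0.3, -0.7]
width: 0.998
```

Run:
```python
from h import *
s=arm.observe();print(s["force"],s["position"],s["width"])
print(delta([.4812,-.0115,.084],.197))
i=arm.camera_info("wrist");im=arm.get_image("wrist");cv2.imwrite("pics/w4.png",im)
print(proj(i,[.4812,-.0115,.113]))
```

```text
[ 0.46761754 -0.34997145 -0.70761646] [ 0.48196415 -0.01170451  0.0842676 ] 0.9976247875111284
(array([-0.7, -0.4,  0.3]), array([-0., -0.,  0.]))
[[277.97182192 303.47131635]]
```

View pics/w4.png

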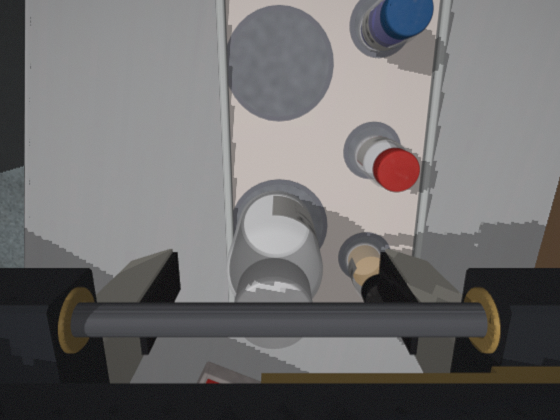

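The cap at column ~275, row ~305 sits centred between the fingers. I'll close and lift.

{"method": "jog_arm", "body": {"commands": [{"translation": [0,0,0],"turn": [0,0,0]},{"translation": [0,0,0],"turn": [0,0,0]},{"translation": [0,0,0],"turn": [0,0,0]},{"translation": [0,0,0],"turn": [0,0,0]},{"translation": [0,0,0],"turn": [0,0,0]},{"translation": [0,0,0],"turn": [0,0,0]},{"translation": [0,0,0],"turn": [0,0,0]},{"translation": [0,0,0],"turn": [0,0,0]},{"translation": [0,0,0],"turn": [0,0,0]},{"translation": [0,0,0],"turn": [0,0,0]}], "claw": 1, "grip_force": 25}}

```text
clock: 12.73
position: [0.4814, -0.0121, 0.0836]
ee_rot: [-3.126, -0.309, 0.0]
force: [0.1, 0.1, -0.9]
width: 0.426
```

{"method": "jog_arm", "body": {"commands": [{"translation": [0,0,-8],"turn": [0,0,0]},{"translation": [0,0,-18],"turn": [0,0,0]},{"translation": [0,0,-32],"turn": [0,0,0]},{"translation": [0,0,-48],"turn": [0,0,0]},{"translation": [0,0,-65],"turn": [0,0,0]},{"translation": [0,0,-80],"turn": [0,0,0]},{"translation": [0,0,-90],"turn": [0,0,0]},{"translation": [0,0,-90],"turn": [0,0,0]},{"translation": [0,0,-90],"turn": [0,0,0]}]}}

```text
clock: 13.48
position: [0.4818, -0.0122, 0.1742]
ee_rot: [3.126, 0.308, 0.002]
force: [0.4, 0.1, -1.5]
width: 0.428
```

Run:
```python
from h import *
s=arm.observe();print(s["force"],s["position"],s["width"])
print(delta([.523,.243,.174],-.07))
im=arm.get_image("top");
for n in ("grey_cap_bottle",):
  for d in arm.trace("top",n)[:2]: print(d["box"],d["confidence"])
print(proj("top",[[.531,.3535,.004],[.531,.3535,.156]]))
cv2.imwrite("pics/t5.png",cv2.resize(im[150:250,140:340],(800,400),interpolation=cv2.INTER_CUBIC))
```

```text
[ 0.4316631   0.12972812 -1.53378902] [ 0.48181697 -0.01224598  0.17423582] 0.42750051168637737
(array([ 9.030e+01, -2.423e+02,  2.000e-01]), array([ 0.   , -0.001,  0.267]))
[147.2, 175.4, 32.4, 29.4] 0.86
[[170.98851552 194.71634924]
 [155.9003821  180.73271277]]
```

View pics/t5.png

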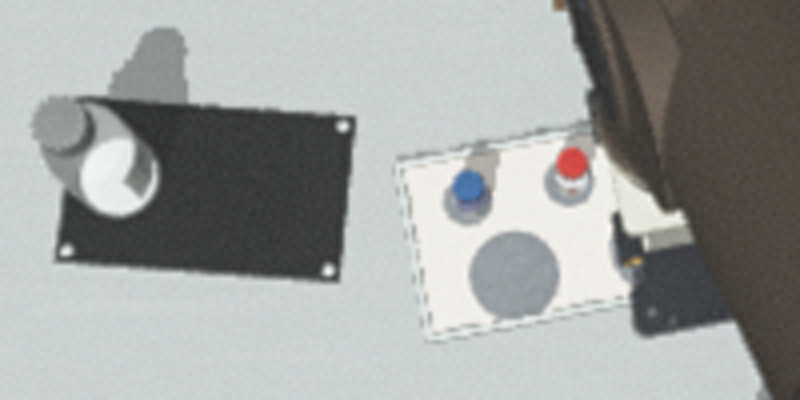

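{"method": "jog_arm", "body": {"commands": [{"translation": [4,-10,0],"turn": [0,0,0.02]},{"translation": [10,-28,0],"turn": [0,0,0.04]},{"translation": [19,-50,0],"turn": [0,0,0.07]},{"translation": [29,-78,0],"turn": [0,0,0.1]},{"translation": [40,-108,0],"turn": [0,0,0.13]},{"translation": [52,-139,0],"turn": [0,0,0.16]},{"translation": [63,-169,0],"turn": [0,0,0.19]},{"translation": [73,-195,0],"turn": [0,0,0.22]},{"translation": [81,-217,0],"turn": [0,0,0.25]},{"translation": [87,-233,0],"turn": [0,0,0.267]},{"translation": [90,-240,0],"turn": [0,0,0.267]},{"translation": [90,-240,0],"turn": [0,0,0.267]}]}}

```text
clock: 14.58
position: [0.5221, 0.2427, 0.1727]
ee_rot: [-3.139, 0.105, 0.003]
force: [-0.3, -0.2, -1.3]
width: 0.426
```

{"method": "jog_arm", "body": {"commands": [{"translation": [0,0,8],"turn": [0,0,0]},{"translation": [0,0,22],"turn": [0,0,0]},{"translation": [0,0,40],"turn": [0,0,0]},{"translation": [0,0,56],"turn": [0,0,0]},{"translation": [0,0,69],"turn": [0,0,0]},{"translation": [0,0,78],"turn": [0,0,0]},{"translation": [0,0,84],"turn": [0,0,0]},{"translation": [0,0,88],"turn": [0,0,0]},{"translation": [0,0,91],"turn": [0,0,0]},{"translation": [0,0,92],"turn": [0,0,0]},{"translation": [0,0,93],"turn": [0,0,0]},{"translation": [0,0,93],"turn": [0,0,0]}]}}

```text
clock: 15.58
position: [0.5231, 0.2413, 0.0816]
ee_rot: [-3.139, 0.11, -0.002]
force: [-2.1, 0.9, 2.7]
width: 0.425
```

Contact (Fz now +2.7). Release, rise, and look at the scene.

{"method": "jog_arm", "body": {"commands": [{"translation": [0,0,0],"turn": [0,0,0]},{"translation": [0,0,0],"turn": [0,0,0]},{"translation": [0,0,0],"turn": [0,0,0]},{"translation": [0,0,0],"turn": [0,0,0]},{"translation": [0,0,0],"turn": [0,0,0]},{"translation": [0,0,-15],"turn": [0,0,0]},{"translation": [0,0,-45],"turn": [0,0,0]},{"translation": [0,0,-75],"turn": [0,0,0]},{"translation": [0,0,-105],"turn": [0,0,0]},{"translation": [0,0,-120],"turn": [0,0,0]},{"translation": [0,0,-120],"turn": [0,0,0]}], "claw": -1}}

```text
clock: 16.5
position: [0.5245, 0.2422, 0.2047]
ee_rot: [-3.137, 0.11, -0.009]
force: [0.6, 0.8, 0.6]
width: 1.001
```

Run:
```python
from h import *
s=arm.observe();print(s["force"],s["position"],s["width"])
print(delta([.531,.03,.16],.197))
```

```text
[0.64701284 0.75142682 0.56850922] [0.52449603 0.242226   0.20466919] 1.0014989858275194
(array([ 21.1, 211.4,  44.1]), array([-0.003, -0.006, -0.267]))
```

{"method": "jog_arm", "body": {"commands": [{"translation": [2,20,0],"turn": [0,0,-0.03]},{"translation": [5,50,0],"turn": [0,0,-0.07]},{"translation": [8,85,0],"turn": [0,0,-0.11]},{"translation": [11,120,0],"turn": [0,0,-0.16]},{"translation": [15,153,0],"turn": [0,0,-0.21]},{"translation": [19,180,10],"turn": [0,0,-0.267]},{"translation": [21,195,25],"turn": [0,0,-0.267]},{"translation": [21,200,35],"turn": [0,0,-0.267]},{"translation": [21,200,44],"turn": [0,0,-0.267]},{"translation": [21,200,44],"turn": [0,0,-0.267]},{"translation": [21,200,44],"turn": [0,0,-0.267]},{"translation": [21,200,44],"turn": [0,0,-0.267]}], "claw": -0.2}}

```text
clock: 17.5
position: [0.5299, 0.0419, 0.1572]
ee_rot: [-3.125, -0.313, -0.001]
force: [0.4, 0.0, 0.0]
width: 0.596
```

Run:
```python
from h import *
i=arm.camera_info("wrist");im=arm.get_image("wrist");cv2.imwrite("pics/w6.png",im)
s=arm.observe();print(s["position"],s["width"],s["force"])
print(proj(i,np.array([[.530,.041,.06],[.5305,.045,.06],[.5288,.0375,.06]])).round())
print("top",onz("top",[[283,190.75],[257.2,196.5]],.06).round(4))
```

```text
[0.53009035 0.04164185 0.15734404] 0.6033001077584429 [ 0.10641825 -0.61046045 -0.5572661 ]
[[279. 209.]
 [281. 204.]
 [276. 213.]]
top [[0.53   0.0387 0.06  ]
 [0.5139 0.1078 0.06  ]]
```

View pics/w6.png

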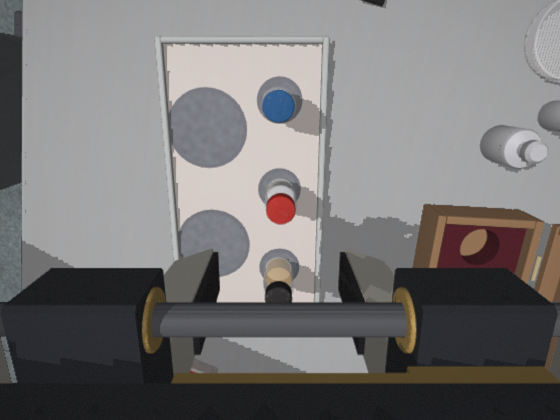

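The red cap is at (281,209), directly under the TCP, with blue at (279,106) and black at (278,292). I'll descend.

{"method": "jog_arm", "body": {"commands": [{"translation": [0,0,15],"turn": [0,0,0]},{"translation": [0,0,45],"turn": [0,0,0]},{"translation": [0,0,75],"turn": [0,0,0]},{"translation": [0,0,100],"turn": [0,0,0]},{"translation": [0,0,120],"turn": [0,0,0]},{"translation": [0,0,131],"turn": [0,0,0]},{"translation": [0,0,135],"turn": [0,0,0]},{"translation": [0,0,135],"turn": [0,0,0]},{"translation": [0,0,135],"turn": [0,0,0]}]}}

```text
clock: 18.3
position: [0.5306, 0.0404, 0.0227]
ee_rot: [-3.126, -0.309, -0.002]
force: [-0.0, -0.4, 0.3]
width: 0.6
```

{"method": "jog_arm", "body": {"commands": [{"translation": [0,0,0],"turn": [0,0,0]},{"translation": [0,0,0],"turn": [0,0,0]},{"translation": [0,0,0],"turn": [0,0,0]},{"translation": [0,0,0],"turn": [0,0,0]},{"translation": [0,0,0],"turn": [0,0,0]},{"translation": [0,0,0],"turn": [0,0,0]},{"translation": [0,0,0],"turn": [0,0,0]},{"translation": [0,0,0],"turn": [0,0,0]}], "claw": 1, "grip_force": 15}}

```text
clock: 18.97
position: [0.53, 0.0398, 0.022]
ee_rot: [3.126, 0.309, 0.001]
force: [-0.8, -0.5, 5.7]
width: 0.271
```

{"method": "jog_arm", "body": {"commands": [{"translation": [0,0,-8],"turn": [0,0,0]},{"translation": [0,0,-20],"turn": [0,0,0]},{"translation": [0,0,-38],"turn": [0,0,0]},{"translation": [0,0,-60],"turn": [0,0,0]},{"translation": [0,0,-82],"turn": [0,0,0]},{"translation": [0,0,-100],"turn": [0,0,0]},{"translation": [0,0,-110],"turn": [0,0,0]},{"translation": [0,0,-110],"turn": [0,0,0]},{"translation": [0,0,-110],"turn": [0,0,0]}]}}

```text
clock: 19.72
position: [0.5298, 0.0397, 0.132]
ee_rot: [3.126, 0.308, 0.001]
force: [0.1, -0.2, -0.5]
width: 0.268
```

Run:
```python
from h import *
s=arm.observe();print(s["position"],s["width"],s["force"])
y=-.24;c,n=np.cos(y),np.sin(y)
for nm,v in (("red",62),("black",-62)):
  t=np.array([.457-n*v/1000,-.2335+c*v/1000]);print(nm,t.round(4))
  if nm=="red":print(delta([*t,.132],y))
```

```text
[0.52981858 0.03970548 0.13200985] 0.26763967708778186 [ 0.10723981 -0.23213676 -0.49998149]
red [ 0.4717 -0.1733]
(array([-98.6, 197.5,   0. ]), array([ 0.   , -0.001,  0.437]))
black [ 0.4423 -0.2937]
```

{"method": "jog_arm", "body": {"commands": [{"translation": [-4,8,0],"turn": [0,0,0.03]},{"translation": [-12,23,0],"turn": [0,0,0.07]},{"translation": [-22,43,0],"turn": [0,0,0.12]},{"translation": [-34,68,0],"turn": [0,0,0.18]},{"translation": [-47,94,0],"turn": [0,0,0.24]},{"translation": [-60,120,0],"turn": [0,0,0.3]},{"translation": [-72,145,0],"turn": [0,0,0.36]},{"translation": [-83,166,0],"turn": [0,0,0.4]},{"translation": [-91,183,0],"turn": [0,0,0.437]},{"translation": [-97,194,0],"turn": [0,0,0.437]},{"translation": [-99,198,0],"turn": [0,0,0.437]},{"translation": [-99,198,0],"turn": [0,0,0.437]}]}}

```text
clock: 20.72
position: [0.4701, -0.175, 0.1307]
ee_rot: [3.118, -0.381, -0.003]
force: [0.9, 0.3, 0.3]
width: 0.27
```

{"method": "jog_arm", "body": {"commands": [{"translation": [0,0,10],"turn": [0,0,0]},{"translation": [0,0,30],"turn": [0,0,0]},{"translation": [0,0,40],"turn": [0,0,0]},{"translation": [0,0,40],"turn": [0,0,0]},{"translation": [0,0,40],"turn": [0,0,0]}]}}

```text
clock: 21.13
position: [0.471, -0.1726, 0.091]
ee_rot: [-3.118, 0.374, 0.003]
force: [0.2, 0.3, -0.3]
width: 0.267
```

Run:
```python
from h import *
i=arm.camera_info("wrist");im=arm.get_image("wrist");cv2.imwrite("pics/w7.png",im)
s=arm.observe();print(s["position"],s["width"],s["force"])
y=-.24;c,n=np.cos(y),np.sin(y)
for a,b in ((25,91),(-25,91),(25,33),(-25,33)):
  print(a,b,proj(i,[.457+(c*a-n*b)/1000,-.2335+(n*a+c*b)/1000,.014]).round())
print(delta([.4717,-.1733,.092],y))
```

```text
[ 0.47158151 -0.17287977  0.09166884] 0.2663654303230515 [ 0.53800103  0.67967806 -1.00334285]
25 91 [[320. 174.]]
-25 91 [[241. 174.]]
25 33 [[317. 258.]]
-25 33 [[243. 258.]]
(array([ 0.2,  0.4, -0.3]), array([-0.   ,  0.001,  0.001]))
```

View pics/w7.png

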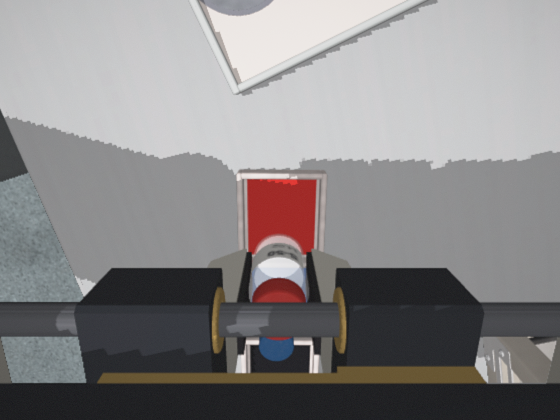

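The red compartment's inner edges are at columns 246–319 with the top at row 178, about 3 px from the prediction. I'll nudge 2 mm and lower.

{"method": "jog_arm", "body": {"commands": [{"translation": [1,2,12],"turn": [0,0,0]},{"translation": [1,2,30],"turn": [0,0,0]},{"translation": [1,2,46],"turn": [0,0,0]},{"translation": [1,2,58],"turn": [0,0,0]},{"translation": [1,2,65],"turn": [0,0,0]},{"translation": [1,2,69],"turn": [0,0,0]},{"translation": [1,2,71],"turn": [0,0,0]},{"translation": [1,2,72],"turn": [0,0,0]},{"translation": [1,2,72],"turn": [0,0,0]}]}}

```text
clock: 21.93
position: [0.4723, -0.1759, 0.0202]
ee_rot: [3.119, -0.376, 0.001]
force: [0.3, 0.0, -0.5]
width: 0.271
```

{"method": "jog_arm", "body": {"commands": [{"translation": [0,0,1],"turn": [0,0,0]},{"translation": [0,0,1],"turn": [0,0,0]},{"translation": [0,0,1],"turn": [0,0,0]}]}}

```text
clock: 22.18
position: [0.4726, -0.176, 0.0199]
ee_rot: [3.118, -0.376, 0.002]
force: [-2.5, 1.3, 7.1]
width: 0.268
```

{"method": "jog_arm", "body": {"commands": [{"translation": [0,0,0],"turn": [0,0,0]},{"translation": [0,0,0],"turn": [0,0,0]},{"translation": [0,0,0],"turn": [0,0,0]},{"translation": [0,0,0],"turn": [0,0,0]},{"translation": [0,0,-12],"turn": [0,0,0]},{"translation": [0,0,-35],"turn": [0,0,0]},{"translation": [0,0,-65],"turn": [0,0,0]},{"translation": [0,0,-95],"turn": [0,0,0]},{"translation": [0,0,-125],"turn": [0,0,0]},{"translation": [0,0,-140],"turn": [0,0,0]},{"translation": [0,0,-140],"turn": [0,0,0]},{"translation": [0,0,-140],"turn": [0,0,0]}], "claw": -0.2}}

```text
clock: 23.18
position: [0.4723, -0.1761, 0.1594]
ee_rot: [3.118, -0.377, 0.003]
force: [-0.2, -0.6, 0.0]
width: 0.603
```

Run:
```python
from h import *
s=arm.observe();print(s["position"],s["width"],s["force"])
print(delta([.5425,-.0275,.157],.197))
```

```text
[ 0.47229527 -0.1761417   0.15936651] 0.6034544505470202 [-0.17479224 -0.63871039  0.00835061]
(array([  32.8, -161.1,    2.3]), array([ 0.001, -0.002, -0.437]))
```

{"method": "jog_arm", "body": {"commands": [{"translation": [3,-15,0],"turn": [0,0,-0.05]},{"translation": [9,-45,0],"turn": [0,0,-0.12]},{"translation": [16,-80,0],"turn": [0,0,-0.2]},{"translation": [23,-113,0],"turn": [0,0,-0.28]},{"translation": [28,-138,1],"turn": [0,0,-0.36]},{"translation": [32,-155,2],"turn": [0,0,-0.437]},{"translation": [33,-161,2],"turn": [0,0,-0.437]},{"translation": [33,-161,2],"turn": [0,0,-0.437]},{"translation": [33,-161,2],"turn": [0,0,-0.437]},{"translation": [33,-161,2],"turn": [0,0,-0.437]}]}}

```text
clock: 24.02
position: [0.5415, -0.0289, 0.1561]
ee_rot: [3.126, 0.304, -0.002]
force: [0.8, -0.4, -0.4]
width: 0.602
```

Run:
```python
from h import *
i=arm.camera_info("wrist");im=arm.get_image("wrist");cv2.imwrite("pics/w8.png",im)
s=arm.observe();print(s["position"],s["width"],s["force"])
print(proj(i,[.5425,-.0275,.06]).round())
for n in ("red_vial","black_vial","spare_blue_vial"):
  print(n,[(d["box"],round(d["confidence"],2)) for d in arm.trace("wrist",n)][:2])
g=cv2.cvtColor(im,cv2.COLOR_BGR2GRAY)[150:255,200:340]
n,l,st,ce=cv2.connectedComponentsWithStats((g<50).astype(np.uint8))
for k in range(1,n):
  if 300<st[k,4]<3000: print(st[k],ce[k]+[200,150],onz(i,ce[k]+[200,150],.06))
```

```text
[ 0.54159445 -0.02893858  0.15635351] 0.6011564495547963 [ 0.17047441 -0.06650523  0.17443807]
[[281. 206.]]
red_vial []
black_vial [([268.6, 175.3, 30.0, 51.0], 0.66)]
spare_blue_vial [([263.7, 0.0, 34.4, 24.0], 0.97)]
```

View pics/w8.png

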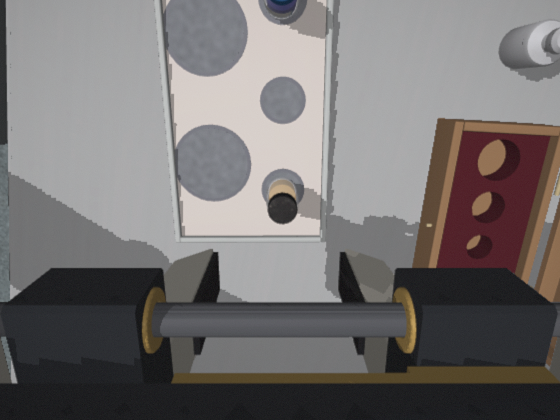

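The black cap is at (283,208), 2 mm from the TCP axis. I'll descend with x +2.

{"method": "jog_arm", "body": {"commands": [{"translation": [2,0,15],"turn": [0,0,0]},{"translation": [2,0,45],"turn": [0,0,0]},{"translation": [2,0,75],"turn": [0,0,0]},{"translation": [2,0,100],"turn": [0,0,0]},{"translation": [2,0,120],"turn": [0,0,0]},{"translation": [2,0,130],"turn": [0,0,0]},{"translation": [2,0,134],"turn": [0,0,0]},{"translation": [2,0,134],"turn": [0,0,0]},{"translation": [2,0,134],"turn": [0,0,0]}]}}

```text
clock: 24.97
position: [0.5449, -0.027, 0.0237]
ee_rot: [3.126, 0.308, 0.002]
force: [0.6, -0.3, -0.4]
width: 0.6
```

{"method": "jog_arm", "body": {"commands": [{"translation": [0,0,0],"turn": [0,0,0]},{"translation": [0,0,0],"turn": [0,0,0]},{"translation": [0,0,0],"turn": [0,0,0]},{"translation": [0,0,0],"turn": [0,0,0]},{"translation": [0,0,0],"turn": [0,0,0]},{"translation": [0,0,0],"turn": [0,0,0]},{"translation": [0,0,0],"turn": [0,0,0]},{"translation": [0,0,0],"turn": [0,0,0]}], "claw": 1, "grip_force": 15}}

```text
clock: 25.63
position: [0.5444, -0.027, 0.023]
ee_rot: [3.126, 0.309, 0.001]
force: [-0.6, -0.1, 4.9]
width: 0.268
```

{"method": "jog_arm", "body": {"commands": [{"translation": [0,0,-8],"turn": [0,0,0]},{"translation": [0,0,-20],"turn": [0,0,0]},{"translation": [0,0,-38],"turn": [0,0,0]},{"translation": [0,0,-60],"turn": [0,0,0]},{"translation": [0,0,-82],"turn": [0,0,0]},{"translation": [0,0,-100],"turn": [0,0,0]},{"translation": [0,0,-110],"turn": [0,0,0]},{"translation": [0,0,-110],"turn": [0,0,0]},{"translation": [0,0,-110],"turn": [0,0,0]}]}}

```text
clock: 26.38
position: [0.5443, -0.0271, 0.133]
ee_rot: [3.126, 0.308, 0.001]
force: [0.0, 0.4, -0.4]
width: 0.267
```

Run:
```python
from h import *
s=arm.observe();print(s["position"],s["width"],s["force"])
print(delta([.443,-.2955,.132],-.24))
```

```text
[ 0.54428858 -0.0270715   0.13301122] 0.26689385803603816 [ 0.00591462  0.41983673 -0.37669673]
(array([-151.8,  243.5,    1. ]), array([ 0.   , -0.001,  0.437]))
```

{"method": "jog_arm", "body": {"commands": [{"translation": [-6,10,0],"turn": [0,0,0.03]},{"translation": [-18,29,0],"turn": [0,0,0.07]},{"translation": [-34,55,0],"turn": [0,0,0.12]},{"translation": [-53,85,0],"turn": [0,0,0.18]},{"translation": [-73,117,0],"turn": [0,0,0.24]},{"translation": [-93,149,0],"turn": [0,0,0.3]},{"translation": [-112,180,0],"turn": [0,0,0.36]},{"translation": [-128,206,0],"turn": [0,0,0.4]},{"translation": [-141,226,0],"turn": [0,0,0.437]},{"translation": [-149,239,0],"turn": [0,0,0.437]},{"translation": [-152,244,0],"turn": [0,0,0.437]},{"translation": [-152,244,0],"turn": [0,0,0.437]}]}}

```text
clock: 27.38
position: [0.4411, -0.2975, 0.1316]
ee_rot: [-3.118, 0.382, 0.003]
force: [1.4, 0.7, 0.1]
width: 0.268
```

{"method": "jog_arm", "body": {"commands": [{"translation": [0,0,10],"turn": [0,0,0]},{"translation": [0,0,25],"turn": [0,0,0]},{"translation": [0,0,30],"turn": [0,0,0]},{"translation": [0,0,30],"turn": [0,0,0]},{"translation": [0,0,30],"turn": [0,0,0]},{"translation": [0,0,30],"turn": [0,0,0]}]}}

```text
clock: 27.88
position: [0.4435, -0.2953, 0.103]
ee_rot: [-3.119, 0.374, -0.001]
force: [-0.5, -0.6, -0.2]
width: 0.271
```

Run:
```python
from h import *
i=arm.camera_info("wrist");im=arm.get_image("wrist");cv2.imwrite("pics/w9.png",im)
s=arm.observe();print(s["position"],s["width"],s["force"])
y=-.24;c,n=np.cos(y),np.sin(y)
for a,b in ((25,-33),(-25,-33),(25,91),(-25,91)):
  print(a,b,proj(i,[.457+(c*a-n*b)/1000,-.2335+(n*a+c*b)/1000,.014]).round())
print(delta([.443,-.2955,.021],y))
```

```text
[ 0.44345522 -0.2956368   0.10319457] 0.26510635174937724 [-0.22768442 -0.22430849 -0.83826742]
25 -33 [[314. 167.]]
-25 -33 [[239. 167.]]
25 91 [[321. -50.]]
-25 91 [[232. -51.]]
(array([-0.5, -0. , 82.2]), array([ 0.   , -0.001,  0.001]))
```

View pics/w9.png

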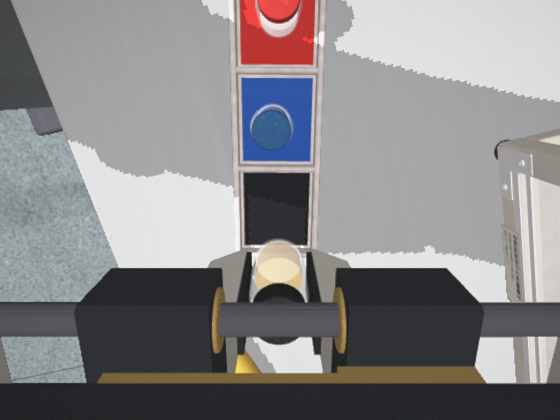

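The black compartment is at columns 242–312, rows 170–246, matching the prediction. The red vial stands in red and the blue one is undisturbed. I'll lower.

{"method": "jog_arm", "body": {"commands": [{"translation": [0,1,12],"turn": [0,0,0]},{"translation": [0,1,32],"turn": [0,0,0]},{"translation": [0,1,52],"turn": [0,0,0]},{"translation": [0,1,66],"turn": [0,0,0]},{"translation": [0,1,75],"turn": [0,0,0]},{"translation": [0,1,80],"turn": [0,0,0]},{"translation": [0,1,82],"turn": [0,0,0]},{"translation": [0,1,83],"turn": [0,0,0]},{"translation": [0,1,83],"turn": [0,0,0]},{"translation": [0,1,83],"turn": [0,0,0]}]}}

```text
clock: 28.77
position: [0.4427, -0.2969, 0.0209]
ee_rot: [3.118, -0.376, 0.0]
force: [-2.7, 2.4, 5.4]
width: 0.267
```

{"method": "jog_arm", "body": {"commands": [{"translation": [0,0,0],"turn": [0,0,0]},{"translation": [0,0,0],"turn": [0,0,0]},{"translation": [0,0,0],"turn": [0,0,0]},{"translation": [0,0,0],"turn": [0,0,0]},{"translation": [0,0,-12],"turn": [0,0,0]},{"translation": [0,0,-35],"turn": [0,0,0]},{"translation": [0,0,-65],"turn": [0,0,0]},{"translation": [0,0,-100],"turn": [0,0,0]},{"translation": [0,0,-140],"turn": [0,0,0]},{"translation": [0,0,-180],"turn": [0,0,0]},{"translation": [0,0,-190],"turn": [0,0,0]},{"translation": [0,0,-190],"turn": [0,0,0]}], "claw": -0.2}}

```text
clock: 29.77
position: [0.4447, -0.2979, 0.2136]
ee_rot: [3.116, -0.376, 0.01]
force: [-0.1, 0.3, -0.7]
width: 0.599
```

Run:
```python
from h import *
s=arm.observe();print(s["position"],s["width"],s["force"])
print(delta([.523,.241,.21],-.07))
```

```text
[ 0.44471842 -0.29787556  0.21360634] 0.5994877307419562 [-0.13635409  0.33529425 -0.65070241]
(array([ -52.3, -542. ,    1.9]), array([ 0.003, -0.007, -0.17 ]))
```

{"method": "jog_arm", "body": {"commands": [{"translation": [-2,-20,0],"turn": [0,0,-0.01]},{"translation": [-6,-57,0],"turn": [0,0,-0.03]},{"translation": [-10,-96,0],"turn": [0,0,-0.05]},{"translation": [-14,-136,0],"turn": [0,0,-0.06]},{"translation": [-17,-176,0],"turn": [0,0,-0.08]},{"translation": [-21,-216,0],"turn": [0,0,-0.1]},{"translation": [-25,-256,0],"turn": [0,0,-0.11]},{"translation": [-29,-296,0],"turn": [0,0,-0.13]},{"translation": [-33,-336,0],"turn": [0,0,-0.14]},{"translation": [-36,-376,0],"turn": [0,0,-0.15]},{"translation": [-40,-415,0],"turn": [0,0,-0.17]},{"translation": [-43,-450,0],"turn": [0,0,-0.17]}], "claw": -1}}

```text
clock: 30.77
position: [0.5072, 0.1528, 0.2085]
ee_rot: [-3.14, 0.107, 0.002]
force: [0.5, 0.1, 0.9]
width: 0.998
```

{"method": "jog_arm", "body": {"commands": [{"translation": [-4,-35,0],"turn": [0,0,0]},{"translation": [-7,-65,0],"turn": [0,0,0]},{"translation": [-9,-85,0],"turn": [0,0,0]},{"translation": [-9,-92,0],"turn": [0,0,0]},{"translation": [-9,-92,0],"turn": [0,0,0]},{"translation": [-9,-92,0],"turn": [0,0,0]},{"translation": [-9,-92,0],"turn": [0,0,0]}]}}

```text
clock: 31.35
position: [0.5057, 0.2407, 0.2091]
ee_rot: [3.138, -0.113, -0.001]
force: [0.6, -0.5, 0.5]
width: 1.0
```

Run:
```python
from h import *
i=arm.camera_info("wrist");im=arm.get_image("wrist");cv2.imwrite("pics/w10.png",im)
s=arm.observe();print(s["position"],s["width"],s["force"])
print(delta([.5231,.2413,.0816],-.07))
print(proj(i,[[.5231,.2413,.111],[.531,.3537,.156]]).round())
```

```text
[0.5057708  0.24065205 0.2092834 ] 0.9995591395756921 [-0.09264526 -0.2115664   0.08725686]
(array([ 17.3,  -2.1, 127.7]), array([ 0.001,  0.   , -0.003]))
[[304. 204.]
 [313.  15.]]
```

View pics/w10.png

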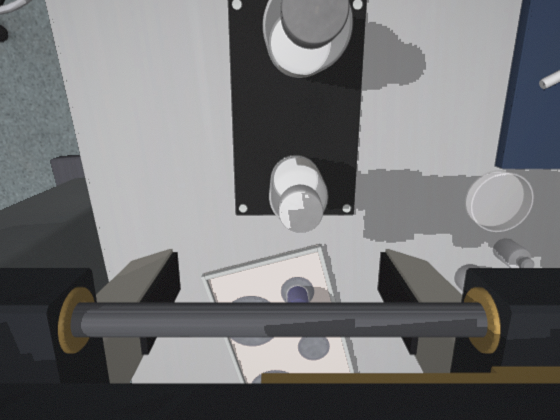

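The white cap is at (301,209) and the grey cap at (315,13), within 3–5 px of where I released them. Both stand upright on the mat. I'll regrasp at the release pose.

{"method": "jog_arm", "body": {"commands": [{"translation": [17,-2,0],"turn": [0,0,0]},{"translation": [17,-2,25],"turn": [0,0,0]},{"translation": [17,-2,55],"turn": [0,0,0]},{"translation": [17,-2,85],"turn": [0,0,0]},{"translation": [17,-2,108],"turn": [0,0,0]},{"translation": [17,-2,121],"turn": [0,0,0]},{"translation": [17,-2,127],"turn": [0,0,0]},{"translation": [17,-2,127],"turn": [0,0,0]},{"translation": [17,-2,127],"turn": [0,0,0]}]}}

```text
clock: 32.15
position: [0.5231, 0.2436, 0.0837]
ee_rot: [-3.139, 0.111, -0.002]
force: [0.2, 0.5, 0.5]
width: 1.001
```

Run:
```python
from h import *
s=arm.observe();print(s["position"],s["width"],s["force"])
print(delta([.5231,.2413,.0816],-.07))
```

```text
[0.52310404 0.24364304 0.08369184] 1.0007509355108113 [0.17134681 0.47393839 0.52510319]
(array([0.2, 2.3, 2.1]), array([-0.001, -0.001, -0.001]))
```

{"method": "jog_arm", "body": {"commands": [{"translation": [0,2,2],"turn": [0,0,0]},{"translation": [0,2,2],"turn": [0,0,0]},{"translation": [0,2,2],"turn": [0,0,0]}]}}

```text
clock: 32.4
position: [0.5228, 0.2416, 0.0816]
ee_rot: [-3.139, 0.111, -0.002]
force: [-0.6, -0.2, 0.9]
width: 1.0
```

{"method": "jog_arm", "body": {"commands": [{"translation": [0,0,0],"turn": [0,0,0]},{"translation": [0,0,0],"turn": [0,0,0]},{"translation": [0,0,0],"turn": [0,0,0]},{"translation": [0,0,0],"turn": [0,0,0]},{"translation": [0,0,0],"turn": [0,0,0]},{"translation": [0,0,0],"turn": [0,0,0]},{"translation": [0,0,0],"turn": [0,0,0]},{"translation": [0,0,0],"turn": [0,0,0]},{"translation": [0,0,0],"turn": [0,0,0]},{"translation": [0,0,0],"turn": [0,0,0]}], "claw": 1, "grip_force": 25}}

```text
clock: 33.23
position: [0.5222, 0.2416, 0.0806]
ee_rot: [3.14, -0.11, -0.0]
force: [0.2, -0.1, -0.8]
width: 0.432
```

{"method": "jog_arm", "body": {"commands": [{"translation": [0,0,-8],"turn": [0,0,0]},{"translation": [0,0,-18],"turn": [0,0,0]},{"translation": [0,0,-32],"turn": [0,0,0]},{"translation": [0,0,-48],"turn": [0,0,0]},{"translation": [0,0,-65],"turn": [0,0,0]},{"translation": [0,0,-80],"turn": [0,0,0]},{"translation": [0,0,-90],"turn": [0,0,0]},{"translation": [0,0,-90],"turn": [0,0,0]},{"translation": [0,0,-90],"turn": [0,0,0]}]}}

```text
clock: 33.98
position: [0.5226, 0.2417, 0.1713]
ee_rot: [-3.139, 0.11, -0.002]
force: [-0.3, -1.2, -0.5]
width: 0.429
```

Run:
```python
from h import *
s=arm.observe();print(s["position"],s["width"],s["force"])
print(delta([.4815,-.0121,s["position"][2]],.197))
```

```text
[0.52256826 0.24167365 0.17129133] 0.42902636938676336 [-0.3289606  -1.15515759 -0.50818744]
(array([-2.31e+01,  2.56e+02, -1.00e-01]), array([-0.   , -0.001, -0.267]))
```

{"method": "jog_arm", "body": {"commands": [{"translation": [-1,10,0],"turn": [0,0,-0.02]},{"translation": [-3,30,0],"turn": [0,0,-0.04]},{"translation": [-5,53,0],"turn": [0,0,-0.07]},{"translation": [-8,83,0],"turn": [0,0,-0.1]},{"translation": [-10,115,0],"turn": [0,0,-0.13]},{"translation": [-13,147,0],"turn": [0,0,-0.16]},{"translation": [-16,179,0],"turn": [0,0,-0.19]},{"translation": [-19,207,0],"turn": [0,0,-0.22]},{"translation": [-21,230,0],"turn": [0,0,-0.25]},{"translation": [-22,246,0],"turn": [0,0,-0.267]},{"translation": [-23,256,0],"turn": [0,0,-0.267]},{"translation": [-23,256,0],"turn": [0,0,-0.267]}]}}

```text
clock: 34.98
position: [0.4806, -0.0146, 0.1698]
ee_rot: [3.126, 0.303, -0.003]
force: [-0.9, -0.1, -0.2]
width: 0.433
```

{"method": "jog_arm", "body": {"commands": [{"translation": [0,0,8],"turn": [0,0,0]},{"translation": [0,0,22],"turn": [0,0,0]},{"translation": [0,0,40],"turn": [0,0,0]},{"translation": [0,0,55],"turn": [0,0,0]},{"translation": [0,0,67],"turn": [0,0,0]},{"translation": [0,0,75],"turn": [0,0,0]},{"translation": [0,0,79],"turn": [0,0,0]},{"translation": [0,0,79],"turn": [0,0,0]},{"translation": [0,0,79],"turn": [0,0,0]}]}}

```text
clock: 35.73
position: [0.4817, -0.0114, 0.0919]
ee_rot: [-3.126, -0.31, -0.0]
force: [0.3, -0.3, -0.2]
width: 0.434
```

Run:
```python
from h import *
s=arm.observe();print(s["position"],s["width"],s["force"])
print(delta([.4815,-.0121,.0826],.197))
```

```text
[ 0.48166738 -0.01143171  0.09187329] 0.4335455982438142 [ 0.31122948 -0.3348056  -0.23747649]
(array([-0.3,  0.6,  9.3]), array([-0.   , -0.   ,  0.001]))
```

{"method": "jog_arm", "body": {"commands": [{"translation": [0,1,3],"turn": [0,0,0]},{"translation": [0,1,6],"turn": [0,0,0]},{"translation": [0,1,8],"turn": [0,0,0]},{"translation": [0,1,9],"turn": [0,0,0]},{"translation": [0,1,10],"turn": [0,0,0]},{"translation": [0,1,10],"turn": [0,0,0]},{"translation": [0,1,10],"turn": [0,0,0]}]}}

```text
clock: 36.32
position: [0.4818, -0.0132, 0.0823]
ee_rot: [3.126, 0.309, 0.001]
force: [-2.8, -0.8, 8.2]
width: 0.429
```

{"method": "jog_arm", "body": {"commands": [{"translation": [0,0,0],"turn": [0,0,0]},{"translation": [0,0,0],"turn": [0,0,0]},{"translation": [0,0,0],"turn": [0,0,0]},{"translation": [0,0,0],"turn": [0,0,0]},{"translation": [0,0,0],"turn": [0,0,0]},{"translation": [0,0,-15],"turn": [0,0,0]},{"translation": [0,0,-45],"turn": [0,0,0]},{"translation": [0,0,-80],"turn": [0,0,0]},{"translation": [0,0,-120],"turn": [0,0,0]},{"translation": [0,0,-140],"turn": [0,0,0]},{"translation": [0,0,-140],"turn": [0,0,0]}], "claw": -1}}

```text
clock: 37.23
position: [0.4842, -0.0125, 0.2263]
ee_rot: [3.125, 0.309, 0.012]
force: [1.1, 0.2, -0.9]
width: 1.001
```

Run:
```python
from h import *
s=arm.observe();print(s["position"],s["width"],s["force"])
print(delta([.5309,.3537,.22],-.07))
```

```text
[ 0.48420053 -0.0124692   0.2263327 ] 1.0013756038960666 [ 1.14214992  0.18246907 -0.88202904]
(array([ 117.4, -350. ,    6.5]), array([ 0.001, -0.008,  0.267]))
```

{"method": "jog_arm", "body": {"commands": [{"translation": [6,-18,0],"turn": [0,0,0.02]},{"translation": [17,-50,0],"turn": [0,0,0.05]},{"translation": [30,-88,0],"turn": [0,0,0.08]},{"translation": [43,-126,0],"turn": [0,0,0.11]},{"translation": [56,-164,0],"turn": [0,0,0.14]},{"translation": [68,-202,0],"turn": [0,0,0.17]},{"translation": [81,-240,0],"turn": [0,0,0.2]},{"translation": [93,-277,0],"turn": [0,0,0.23]},{"translation": [104,-310,0],"turn": [0,0,0.25]},{"translation": [112,-335,0],"turn": [0,0,0.267]},{"translation": [117,-350,0],"turn": [0,0,0.267]},{"translation": [117,-350,0],"turn": [0,0,0.267]}]}}

```text
clock: 38.23
position: [0.5263, 0.3575, 0.2207]
ee_rot: [-3.138, 0.102, 0.003]
force: [-0.3, 0.0, -0.4]
width: 0.998
```

{"method": "jog_arm", "body": {"commands": [{"translation": [0,0,15],"turn": [0,0,0]},{"translation": [0,0,15],"turn": [0,0,0]},{"translation": [0,0,15],"turn": [0,0,0]},{"translation": [0,0,15],"turn": [0,0,0]}]}}

```text
clock: 38.57
position: [0.5281, 0.3521, 0.2068]
ee_rot: [3.139, -0.112, -0.0]
force: [-0.1, -0.1, 0.9]
width: 0.997
```

Run:
```python
from h import *
s=arm.observe();print(s["position"],s["width"],s["force"])
print(delta([.5309,.3537,.1257],-.07))
```

```text
[0.52810091 0.35210322 0.20681188] 0.9973342197600322 [-0.11350988 -0.14338885  0.86865725]
(array([ 2.7, -1.8, 81.1]), array([ 0.001,  0.   , -0.001]))
```

{"method": "jog_arm", "body": {"commands": [{"translation": [3,-2,0],"turn": [0,0,0]},{"translation": [3,-2,15],"turn": [0,0,0]},{"translation": [3,-2,38],"turn": [0,0,0]},{"translation": [3,-2,58],"turn": [0,0,0]},{"translation": [3,-2,72],"turn": [0,0,0]},{"translation": [3,-2,80],"turn": [0,0,0]},{"translation": [3,-2,81],"turn": [0,0,0]},{"translation": [3,-2,81],"turn": [0,0,0]},{"translation": [3,-2,81],"turn": [0,0,0]}]}}

```text
clock: 39.32
position: [0.5316, 0.3553, 0.1269]
ee_rot: [-3.139, 0.11, -0.002]
force: [-0.6, 0.2, 0.6]
width: 1.001
```

Run:
```python
from h import *
s=arm.observe();print(s["position"],s["width"],s["force"])
print(delta([.5309,.3537,.1257],-.07))
```

```text
[0.53160656 0.35527492 0.12690319] 1.0009112362133208 [-0.56363343  0.2084666   0.58106608]
(array([-0.6,  1.6,  1.2]), array([-0.001, -0.001, -0.   ]))
```

{"method": "jog_arm", "body": {"commands": [{"translation": [-1,2,1],"turn": [0,0,0]},{"translation": [-1,2,1],"turn": [0,0,0]},{"translation": [-1,2,1],"turn": [0,0,0]}]}}

```text
clock: 39.57
position: [0.5301, 0.3529, 0.1253]
ee_rot: [-3.139, 0.11, -0.001]
force: [0.1, 0.1, -0.0]
width: 0.998
```

{"method": "jog_arm", "body": {"commands": [{"translation": [0,0,0],"turn": [0,0,0]},{"translation": [0,0,0],"turn": [0,0,0]},{"translation": [0,0,0],"turn": [0,0,0]},{"translation": [0,0,0],"turn": [0,0,0]},{"translation": [0,0,0],"turn": [0,0,0]},{"translation": [0,0,0],"turn": [0,0,0]},{"translation": [0,0,0],"turn": [0,0,0]},{"translation": [0,0,0],"turn": [0,0,0]},{"translation": [0,0,0],"turn": [0,0,0]},{"translation": [0,0,0],"turn": [0,0,0]}], "claw": 1, "grip_force": 30}}

```text
clock: 40.4
position: [0.53, 0.3528, 0.1247]
ee_rot: [3.14, -0.11, 0.0]
force: [1.1, 0.3, -0.6]
width: 0.454
```

{"method": "jog_arm", "body": {"commands": [{"translation": [0,0,-8],"turn": [0,0,0]},{"translation": [0,0,-18],"turn": [0,0,0]},{"translation": [0,0,-32],"turn": [0,0,0]},{"translation": [0,0,-48],"turn": [0,0,0]},{"translation": [0,0,-65],"turn": [0,0,0]},{"translation": [0,0,-80],"turn": [0,0,0]},{"translation": [0,0,-90],"turn": [0,0,0]},{"translation": [0,0,-90],"turn": [0,0,0]},{"translation": [0,0,-90],"turn": [0,0,0]}]}}

```text
clock: 41.15
position: [0.5299, 0.353, 0.2151]
ee_rot: [-3.139, 0.11, -0.001]
force: [-0.1, -0.4, -2.9]
width: 0.452
```

Run:
```python
from h import *
s=arm.observe();print(s["position"],s["width"],s["force"])
print(delta([.463,.0763,s["position"][2]],.197))
```

```text
[0.52992683 0.3529711  0.21512105] 0.45180478840043803 [-0.07953599 -0.37846609 -2.89445129]
(array([-4.740e+01,  2.807e+02, -2.000e-01]), array([-0.   , -0.001, -0.267]))
```

{"method": "jog_arm", "body": {"commands": [{"translation": [-2,11,0],"turn": [0,0,-0.02]},{"translation": [-5,32,0],"turn": [0,0,-0.04]},{"translation": [-10,59,0],"turn": [0,0,-0.07]},{"translation": [-15,91,0],"turn": [0,0,-0.1]},{"translation": [-21,125,0],"turn": [0,0,-0.13]},{"translation": [-27,160,0],"turn": [0,0,-0.16]},{"translation": [-33,194,0],"turn": [0,0,-0.19]},{"translation": [-38,225,0],"turn": [0,0,-0.22]},{"translation": [-42,251,0],"turn": [0,0,-0.25]},{"translation": [-46,270,0],"turn": [0,0,-0.267]},{"translation": [-47,280,0],"turn": [0,0,-0.267]},{"translation": [-47,280,0],"turn": [0,0,-0.267]}]}}

```text
clock: 42.15
position: [0.4627, 0.0741, 0.2139]
ee_rot: [3.126, 0.302, -0.003]
force: [0.3, -0.6, -3.2]
width: 0.458
```

{"method": "jog_arm", "body": {"commands": [{"translation": [0,0,8],"turn": [0,0,0]},{"translation": [0,0,22],"turn": [0,0,0]},{"translation": [0,0,40],"turn": [0,0,0]},{"translation": [0,0,55],"turn": [0,0,0]},{"translation": [0,0,67],"turn": [0,0,0]},{"translation": [0,0,75],"turn": [0,0,0]},{"translation": [0,0,79],"turn": [0,0,0]},{"translation": [0,0,79],"turn": [0,0,0]},{"translation": [0,0,79],"turn": [0,0,0]}]}}

```text
clock: 42.9
position: [0.4636, 0.0776, 0.1359]
ee_rot: [-3.126, -0.31, -0.0]
force: [-0.2, -0.2, -2.7]
width: 0.454
```

Run:
```python
from h import *
s=arm.observe();print(s["position"],s["width"],s["force"])
print(delta([.463,.0755,.1267],.197))
```

```text
[0.46362869 0.07762418 0.13587244] 0.4537597281103738 [-0.16220183 -0.15384495 -2.71214151]
(array([-1. ,  2. ,  9.2]), array([-0.   , -0.   ,  0.001]))
```

{"method": "jog_arm", "body": {"commands": [{"translation": [-1,2,3],"turn": [0,0,0]},{"translation": [-1,2,6],"turn": [0,0,0]},{"translation": [-1,2,8],"turn": [0,0,0]},{"translation": [-1,2,9],"turn": [0,0,0]},{"translation": [-1,2,10],"turn": [0,0,0]},{"translation": [-1,2,10],"turn": [0,0,0]},{"translation": [-1,2,10],"turn": [0,0,0]}]}}

```text
clock: 43.48
position: [0.4633, 0.075, 0.1263]
ee_rot: [-3.126, -0.309, -0.002]
force: [-0.4, 0.6, 5.1]
width: 0.456
```

{"method": "jog_arm", "body": {"commands": [{"translation": [0,0,0],"turn": [0,0,0]},{"translation": [0,0,0],"turn": [0,0,0]},{"translation": [0,0,0],"turn": [0,0,0]},{"translation": [0,0,0],"turn": [0,0,0]},{"translation": [0,0,0],"turn": [0,0,0]},{"translation": [0,0,-15],"turn": [0,0,0]},{"translation": [0,0,-45],"turn": [0,0,0]},{"translation": [0,0,-80],"turn": [0,0,0]},{"translation": [0,0,-115],"turn": [0,0,0]},{"translation": [0,0,-140],"turn": [0,0,0]},{"translation": [0,0,-140],"turn": [0,0,0]}], "claw": -1}}

```text
clock: 44.4
position: [0.4651, 0.0758, 0.2706]
ee_rot: [-3.126, -0.309, -0.012]
force: [1.3, 0.5, 0.1]
width: 1.0
```

Run:
```python
from h import *
i=arm.camera_info("wrist");im=arm.get_image("wrist");cv2.imwrite("pics/w11.png",im)
s=arm.observe();print(s["position"],s["width"],s["force"])
print(delta([.45,.35,.30],.197))
```

```text
[0.46423095 0.07516746 0.26809118] 1.0002726196666158 [ 0.32733739 -0.09171621 -0.26363488]
(array([  39.9, -272.3,  -31.9]), array([ 0.001, -0.005, -0.   ]))
```

Move aside to the left, clear of rack and kit, for the final check.

{"method": "jog_arm", "body": {"commands": [{"translation": [4,-25,-15],"turn": [0,0,0]},{"translation": [8,-60,-32],"turn": [0,0,0]},{"translation": [13,-98,-32],"turn": [0,0,0]},{"translation": [19,-136,-32],"turn": [0,0,0]},{"translation": [25,-174,-32],"turn": [0,0,0]},{"translation": [30,-212,-32],"turn": [0,0,0]},{"translation": [36,-245,-32],"turn": [0,0,0]},{"translation": [40,-272,-32],"turn": [0,0,0]},{"translation": [40,-272,-32],"turn": [0,0,0]},{"translation": [40,-272,-32],"turn": [0,0,0]}]}}

```text
clock: 45.28
position: [0.4476, 0.3506, 0.2961]
ee_rot: [3.125, 0.315, -0.004]
force: [-0.3, -0.4, 0.1]
width: 0.998
```

Run:
```python
from h import *
im=arm.get_image("top");s=arm.get_image("scene");cv2.imwrite("pics/t12.png",im);
old=cv2.imread("pics/a.png")
v=np.vstack([cv2.resize(x[165:250,225:425],(700,298),interpolation=cv2.INTER_CUBIC) for x in (old,im)])
cv2.imwrite("pics/cmp.png",v)
for n in ("white_cap_bottle","grey_cap_bottle"):
  print(n,[np.round(d["box"]) for d in arm.trace("top",n)][:1])
print(arm.observe()["clock"])
```

```text
white_cap_bottle [array([294., 200.,  18.,  23.])]
grey_cap_bottle [array([256., 202.,  21.,  24.])]
45.4833
```

View pics/cmp.png

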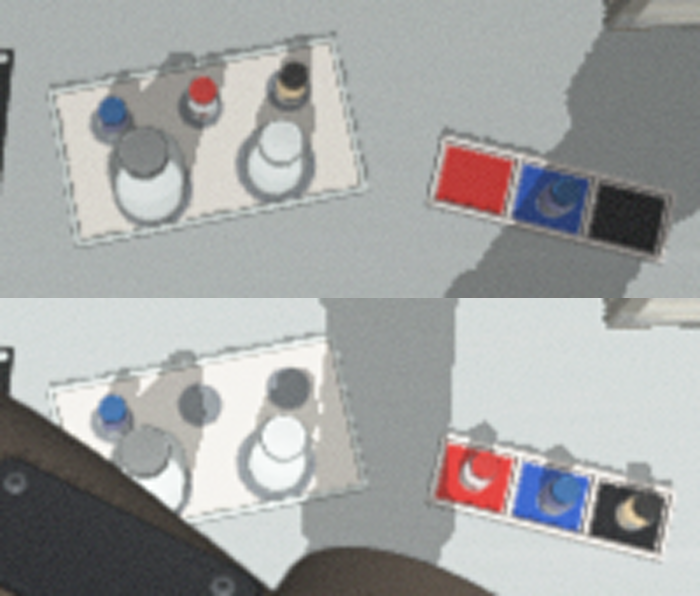

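Both vials are in their colour compartments and the bottles are back. The white bottle's cap looks about 1 px shifted, so I'll compare before and after numerically and in close-up.

Run:
```python
from h import *
s=arm.get_image("scene");cv2.imwrite("pics/s12.png",s)
A,B=cv2.imread("pics/a.png"),cv2.imread("pics/t12.png");C,D=cv2.imread("pics/b.png"),s
r=lambda x:cv2.resize(x,(390,290),interpolation=cv2.INTER_CUBIC)
rows=[np.hstack([r(A[185:228,280:338]),r(B[185:228,280:338])]),np.hstack([r(C[172:246,236:336]),r(D[172:246,236:336])])]
cv2.imwrite("pics/cmp2.png",np.vstack(rows))
```

```text
(no output)
```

View pics/cmp2.png

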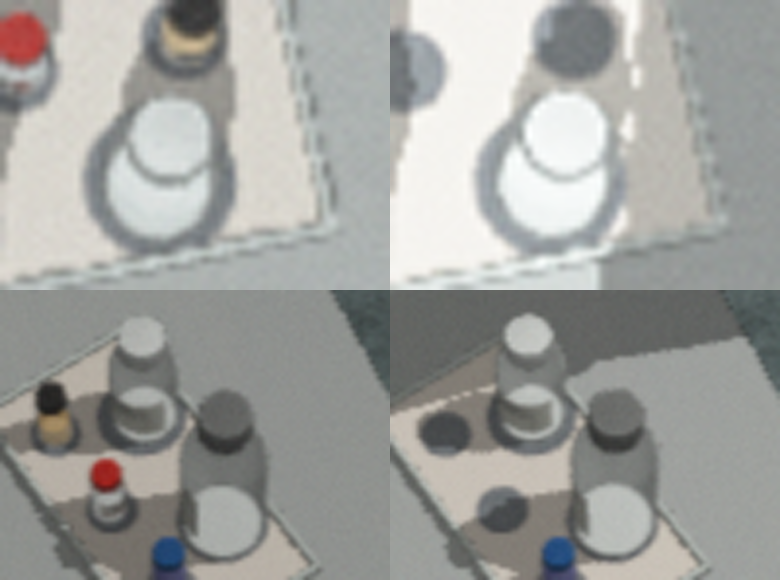

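The close-up shows the grey bottle at the same pixels as before, and the white one upright within about 2–3 mm of its original spot. All six items are standing and the gripper is clear.

```bash
python3 -c "
from cell import arm
print(arm.sign_off())"
```

```text
the job is handed in; nothing more can be done
None
```

The job is done and handed in at about 45.5 s on the clock; the limit is 136 s.

- **Order of work:** I stood the grey bottle and then the white bottle on the mat. Next the red and then the black vial went into their matching kit compartments. Last, the white bottle and then the grey went back to their rack spots. Neither blue vial was touched.
- **Last checks:** The final top picture shows the red vial in the red compartment, the black vial in the black one, and the kit's blue vial still in the middle. The spare blue vial is still on the rack. The bottles stand upright, and the gripper was open and clear of everything.
- **Bottle positions:** The grey bottle matches the starting pictures to within a pixel (about 2.5 mm). The white bottle is about 2–3 mm off its original spot, toward the robot's right. I left that rather than move it again.
- **Forces:** The largest I saw at the end of any move was about 8 N, when setting objects down.
- **Disagreements:** The first wrist-camera position estimates differed by about 6 mm between views, probably because the arm was still settling. The close-up looks and successful grasps resolved that. The reported opening on both bottle caps was also about 6–7 mm wider than the caps' given diameters; I did not find out why, but neither bottle slipped.

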